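Load the vial carrier and hold its halves closed

ROBOT

A 6-joint arm with a two-finger parallel gripper is mounted at the origin on the work surface. World frame = base frame: x ahead of the robot, y to its left, z up, the work surface at z = 0. Lengths are in m, angles in degrees, forces in N, time in s.
With the tool pointing down it reaches from about 0.275 to 1 m from the base axis. Payload 8.4 kg.
Tool frame: the origin (TCP) lies on the centre line of the jaws, within the pads' length; the fingertips stand 11 mm ahead of it and the grasp point (between the pads) lies 8 mm behind it; z points along the fingers, y is the line along which they close (so a half turn about z gives the same grasp; the last joint's range is limited). The gripper opens to 85 mm and grips with 20 to 120 N. Pads are 22 mm wide; open, the fingers measure 114 mm over their backs; the gripper's body (76 mm by 85 mm) begins 54 mm behind the grasp point. The pads swing forward as they close: fully open they stand 13 mm farther back than shut.
Start: joints at [-74.393, 20.225, 93.587, -0, 66.188, -0.138], TCP at [0.17, -0.602, 0.242] pointing down, gripper open.
Joint ranges: [-150.9, 150.9], [-52.94, 120.26], [3.33, 152.33], [-74.26, 254.26], [0, 154.13], [-172.89, 172.89]. Speed limits (degrees/s): [127.2, 127.2, 159.86, 180, 180, 180].

INTERFACE

Orientations are given as [roll, pitch, yaw] about the fixed x, y, z axes, in that order (R = Rz(yaw) Ry(pitch) Rx(roll)).
In Python, from bench import read_state, snapshot, finish_job gives the robot as it stands.
- The arm moves only by the shell command python3 -m inch 'ROWS' [FORCE]. ROWS is JSON, one flat list of numbers, 5 for each row, row after row: the shift along the tool's x, y, z in units of 30 mm (1.0 is 30 mm), then the turn about the tool's z in units of 5 degrees (1.0 is 5 degrees), then the finger opening in mm, from 0 to 85.4. In form: [tx, ty, tz, turn, fingers, tx, ty, tz, turn, fingers, ...]. A call has 1 to 20 rows; each row shifts and turns the commanded pose from where the row before left it, along the tool's axes as they then stand; what a row does not reach is not made up. A row lasts 1/10 s, in which the tool goes at most 50 mm and 8.59 degrees, less where a joint would pass 70% of its speed; a pose out of reach is approached as far as the arm can. A call is refused whole if a number of a shift passes 1 or a number of a turn 1, either way. A call with a gripper value outside its range is refused whole. The fingers move at their own pace and stop on an object; FORCE is the grip in N (left out, the last holds). Time passes only in rows, so rows that do not move let the fingers close. It gives the time, the measured TCP pose, the force, the opening and the grip force at its end, in the units of the state.
- read_state(): the state, without advancing time (a new reading comes with each control period).
- snapshot(name): name is "side" or "top" or "wrist"; returns a dict with "frame" (420x560x3 uint8, red, green, blue), "z_map" (420x560 float32, m along the optical axis (not along the pixel's ray), 0 where there is no reading), "fov_y" (degrees; the focal length in pixels is half the picture's height over the tangent of half this angle, whatever the lens; pixels are square), "cx", "cy" (the principal point, pixels), "rvec" (rotation vector, rad) and "tvec" (3), from world to camera coordinates, as OpenCV has them. Camera axes: x right, y down, z forward; pixel columns grow to the right and rows downward; lengths in m; the calibration is good to about 2 mm. The wrist camera is an equidistant fisheye: a pixel r from the principal point sees the ray r / f radians off the axis. A picture is of the moment at which its call begins.
- finish_job(): hands the job in; it is judged then, once.
The state is a dict: "time": time; "q": joint angles; "qvel": joint speeds; "effort": joint torques, N m; "tcp_pos": TCP position; "orientation": TCP orientation; "force": force on the tool from outside, world axes, zero at the start; "torque": the same for the moment, N m; "grip_width": opening from 0.0 (shut) to 1.0 (fully open); "finger_force": force on a finger pad.
Only numpy, scipy, OpenCV 4.12 (cv2) and the standard library are available. Lean on these libraries where they do the work, as an engineer would, in place of code of your own. Each camera call takes 0.05 s, during which the arm holds its last target. There are 200 camera calls.

TASK

Take the two blue-capped vials from the rack and drop each, bottom end down, all the way into a well of the white carrier, one in each. Then set the blue cover on the carrier's two dowels, press it down against the sprung plunger until the two halves meet flush, and finish while still holding it pressed shut, without letting go. Leave the other vials and everything else on the bench where they are.

Things in the scene. Friction and masses are not known exactly. Their poses are not given: they have to be found in the camera images.
- carrier: lower half of the split carrier: white block 64 (x) x 130 (y) x 66 (z) mm, fixed; origin at the centre of its underside, z up. On its y axis, in the top face: two wells at y = +-28 mm, 18 mm dia., 58 mm deep; two steel dowels at y = +-52 mm, 8 mm dia., 22 mm proud, tips tapered over 3 mm; an orange plunger in the middle. A 4 mm thick grey foot shows 8 mm all round
- well_left (a point): centre of the floor of the well at carrier y = +28 mm, 8 mm above the table; the mouth is 58 mm straight above
- well_right (a point): centre of the floor of the well at carrier y = -28 mm, 8 mm above the table; the mouth is 58 mm straight above
- dowel_left (a point): tip of the dowel at carrier y = +52 mm, 88 mm above the table
- dowel_right (a point): tip of the dowel at carrier y = -52 mm, 88 mm above the table
- plunger (a joint): downward travel (m) of the orange plunger, 16 mm dia., standing 5 mm above the middle of the carrier's top face. 0 = up, 0.005 = level with that face (halves closed). It takes 5 N to start it, 10 N to bring it level; it carries the cover's weight without moving and lifts the cover 5 mm when nobody presses
- plunger_top (a point): centre of the plunger's top, 71 mm above the table when up
- cover: upper half: blue plate 64 (x) x 130 (y) x 16 (z) mm, two through holes at y = +-52 mm, 9.6 mm dia., 1.5 mm chamfers; on top a black grip bar 18 (x) x 60 (y) x 30 (z) mm, its top 46 mm above the underside. About 220 g. Origin at the centre of the underside, z up. Fits either way round. Starts flat on the table, right side up
- rack: brown cardboard-coloured vial rack 176 (x) x 50 (y) x 34 (z) mm, fixed; origin at the centre of its underside. Four holes 17.5 mm dia., 26 mm deep, in a row along its x axis at x = -69, -23, +23, +69 mm, each with one vial
- vial_blue_a: upright capped sample vial, blue cap: clear tube, 15 mm dia. all the way up, 56 mm tall in all, the top 16 mm being the cap; about 14 g. Origin at the centre of its underside, z up through the cap. Starts standing in one of the rack's holes, any of the four, its lower 26 mm hidden, its top 64 mm above the table
- vial_blue_b: upright capped sample vial, blue cap: clear tube, 15 mm dia. all the way up, 56 mm tall in all, the top 16 mm being the cap; about 14 g. Origin at the centre of its underside, z up through the cap. Starts standing in one of the rack's holes, any of the four, its lower 26 mm hidden, its top 64 mm above the table
- vial_orange: upright capped sample vial, orange cap: clear tube, 15 mm dia. all the way up, 56 mm tall in all, the top 16 mm being the cap; about 14 g. Origin at the centre of its underside, z up through the cap. Starts standing in one of the rack's holes, any of the four, its lower 26 mm hidden, its top 64 mm above the table. Not to be moved
- vial_white: upright capped sample vial, white cap: clear tube, 15 mm dia. all the way up, 56 mm tall in all, the top 16 mm being the cap; about 14 g. Origin at the centre of its underside, z up through the cap. Starts standing in one of the rack's holes, any of the four, its lower 26 mm hidden, its top 64 mm above the table. Not to be moved
- media_bottle: amber bottle, blue cap, 68 mm dia., 140 mm tall, bystander; origin at the centre of its underside
- jar: glass jar, blue lid, 72 mm dia., 110 mm tall, bystander; origin at the centre of its underside
- dish_stack: stack of four culture dishes, 90 mm dia., 56 mm tall, bystander; origin at the centre of its underside
- tip_box: green tip box 85 (x) x 120 (y) mm, 57 mm tall, bystander; origin at the centre of its underside
- beaker: white open beaker 90 mm dia., 100 mm tall, bystander; origin at the centre of its underside
- marker: marker pen lying along its x axis, 125 mm long, 12 mm high, bystander; origin near its middle, on the underside
Things that resemble listed ones, but are neither listed nor needed, are in the scene too. Several things have the shape of the cover; the one meant has the colours described above. Leave any pink look-alike of the carrier alone.

How it is judged (in metres and radians):
On the way, in this order (a step that is already met when the one before it is completed fails the run):
1. both blue-capped vials stand fully down in the carrier's wells, one in each (((horizontal distance between vial_blue_a and well_left below 0.006 m and z of each of vial_blue_a, vial_blue_b in the frame of carrier below 0.011 m and angle between each of vial_blue_a, vial_blue_b's own z axis and vertical below 0.2 rad and horizontal distance between vial_blue_b and well_right below 0.006 m) or (horizontal distance between vial_blue_b and well_left below 0.006 m and z of each of vial_blue_b, vial_blue_a in the frame of carrier below 0.011 m and angle between each of vial_blue_b, vial_blue_a's own z axis and vertical below 0.2 rad and horizontal distance between vial_blue_a and well_right below 0.006 m))), for 0.2 s.
2. the cover is threaded on both dowels, resting on the plunger or lower (horizontal distance between cover and carrier below 0.003 m and angle between the x axis of cover and the x axis of carrier, either way round below 0.05 rad and angle between cover's own z axis and vertical below 0.06 rad and z of cover in the frame of carrier below 0.0735 m), for 0.1 s.
At the end, for the whole second after the job is handed in: Through the last second: a blue-capped vial upright in each well, at most 3 mm off its floor; the cover on the dowels within 3 mm and 0.05 rad (either way round), level, its underside at most 1.5 mm above the carrier's top face, still, and gripped or pressed by the robot with over 2 N (((horizontal distance between vial_blue_a and well_left below 0.006 m and z of each of vial_blue_a, vial_blue_b in the frame of carrier below 0.011 m and angle between each of vial_blue_a, vial_blue_b's own z axis and vertical below 0.2 rad and horizontal distance between vial_blue_b and well_right below 0.006 m) or (horizontal distance between vial_blue_b and well_left below 0.006 m and z of each of vial_blue_b, vial_blue_a in the frame of carrier below 0.011 m and angle between each of vial_blue_b, vial_blue_a's own z axis and vertical below 0.2 rad and horizontal distance between vial_blue_a and well_right below 0.006 m)) and horizontal distance between cover and carrier below 0.003 m and angle between the x axis of cover and the x axis of carrier, either way round below 0.05 rad and angle between cover's own z axis and vertical below 0.06 rad and z of cover in the frame of carrier below 0.0675 m and contact force between any of the fingers, the arm and cover above 2 N and linear speed of cover below 0.02 m/s); the arm keeps its last pose, push and grip.
It fails at once if the orange- or white-capped vial is moved more than 20 mm (distance of any of vial_orange, vial_white from where it was at the start of the episode above 0.02 m).
It fails at once if a bystander on the bench (bottle, jar, dishes, tip box, beaker, marker) is moved more than 30 mm (distance of any of media_bottle, jar, dish_stack, tip_box, beaker, marker from where it was at the start of the episode above 0.03 m).
It also fails if it takes over 72 s, if anything falls off the work surface, if the arm or the gripper's body presses on something with over 40 N, if the wrist force passes 120 N, or if a joint passes its speed limit or range.

## Working session

There is one attempt and no reset: what is moved stays moved. The work goes in short steps, Python scripts to look and compute and a shell command to move; the robot and the scene stay as the last step left them, time stands still between calls to the robot, and variables do not carry over. Pictures are saved under pics/ and viewed, at most 14 in all, crops included, and the job is handed in when it is done.

```bash
mkdir -p pics; ls; cat > h.py <<'E'
import numpy as np, cv2
from bench import read_state, snapshot
def cam(n):
    s=snapshot(n); s["R"]=cv2.Rodrigues(np.array(s["rvec"],float))[0]; s["t"]=np.array(s["tvec"],float).ravel()
    s["f"]=210/np.tan(np.radians(s["fov_y"])/2); s["fish"]=n=="wrist"; return s
def save(s,name,box=None,k=1):
    im=s["frame"][:,:,::-1]
    if box: im=im[box[1]:box[3],box[0]:box[2]]
    cv2.imwrite("pics/"+name,cv2.resize(im,None,fx=k,fy=k,interpolation=cv2.INTER_CUBIC))
def rays(s,uv):
    d=(np.atleast_2d(uv)-[s["cx"],s["cy"]])/s["f"]
    if s["fish"]:
        r=np.linalg.norm(d,axis=1,keepdims=True)+1e-12
        v=np.hstack([d/r*np.sin(r),np.cos(r)])
    else: v=np.hstack([d,np.ones((len(d),1))])
    return v@s["R"]
def plane(s,uv,z):
    c=-s["R"].T@s["t"]; v=rays(s,uv); return c+v*((z-c[2])/v[:,2])[:,None]
def cloud(s):
    "world point of every pixel from the depth map"
    v,u=np.mgrid[0:420,0:560]; uv=np.c_[u.ravel(),v.ravel()].astype(float)
    w=rays(s,uv); zc=w@s["R"][2]
    return (-s["R"].T@s["t"]+w*(s["z_map"].ravel()/zc)[:,None]).reshape(420,560,3)
def rect(xy):
    "centre, sizes, long axis angle (deg) of points in mm"
    (c,sz,a)=cv2.minAreaRect((np.asarray(xy)*1000).astype(np.float32))
    if sz[0]<sz[1]: sz=sz[::-1]; a+=90
    return np.round(c,1),np.round(sz,1),round(a,1)
E
python3 - <<'E'
from h import *
for n in("top","side"):
    s=cam(n); save(s,n+"0.png",k=1.4); print(n,-s["R"].T@s["t"],s["R"][2],s["f"],(s["z_map"]>0).mean())
print(read_state())
E
```

```text
pics
top [0.30843751 0.0197428  1.04756188] [ 0.18743756  0.0105972  -0.98221935] 385.09544326489475 0.9957738095238096
side [0.33755972 0.81654721 1.09851811] [ 0.11657638 -0.60572803 -0.78708545] 523.3849808864175 0.9958503401360544
{'time': 0.1, 'q': array([-7.43927690e+01,  2.02601758e+01,  9.36250263e+01,  1.24784475e-03,
        6.61894944e+01, -1.36865330e-01]), 'qvel': array([ 0.07347187, -0.16775802, -0.16204649, -0.02573035,  0.07567901,
       -0.02119357]), 'effort': array([-4.63673841e-04, -6.06358910e+01, -3.42819679e+01,  1.34620277e-05,
        3.92734772e-03,  6.25924230e-06]), 'tcp_pos': array([ 0.16948671, -0.60113762,  0.24161711]), 'orientation': array([-1.79925307e+02, -1.31940521e-03,  1.57435909e+01]), 'force': array([-0.70628556,  0.76222895, -0.97713354]), 'torque': array([-0.02440236, -0.01511099,  0.05709496]), 'finger_force': 0.0, 'grip_width': 0.998576273667114}
```

View pics/top0.png

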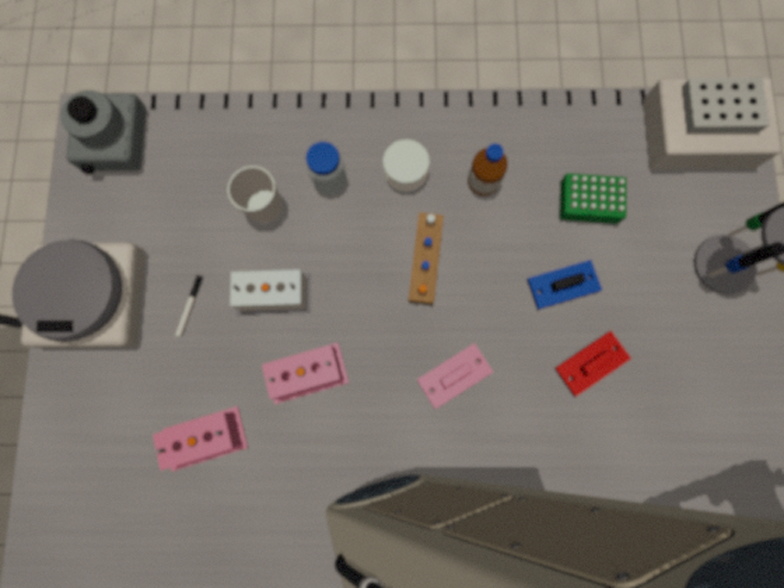

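View pics/side0.png

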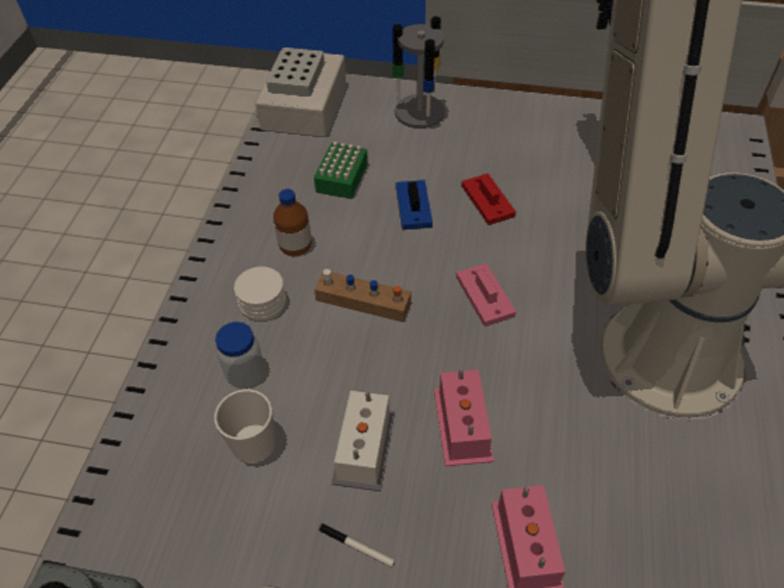

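The top view (in the displayed 1.4x image) shows the white carrier at (265,288), the blue cover with black grip at (565,284), and the rack at (426,258). The rack holds, from far to near, the white (431,219), blue (428,242), blue (425,266) and orange (422,290) vials. The side view shows the same.

Look-alikes:
- **Vials:** the jar lid (323,157), bottle cap (495,152) and pen (737,265) are also blue, but the blue vial caps are only the two on the rack.
- **Carrier:** there are pink ones at (303,372) and (200,440). I choose the white one.
- **Cover:** there is a red one at (593,363) and a pink one at (456,376). I choose the blue one with the black bar.

```bash
cat > m.py <<'E'
from h import *
def blobs(m,a=8):
    n,_,st,c=cv2.connectedComponentsWithStats(m.astype(np.uint8)); return [(c[i],st[i,4]) for i in range(1,n) if st[i,4]>=a]
if __name__=="__main__":
  for n in("top","side"):
    s=cam(n); hsv=cv2.cvtColor(s["frame"],cv2.COLOR_RGB2HSV).astype(int); H,S,V=hsv[...,0],hsv[...,1],hsv[...,2]; P=cloud(s)
    print("==",n)
    X,Y,Z=P[...,0],P[...,1],P[...,2]
    inb=(X>.2)&(X<.75)&(abs(Y)<.5)
    blue=(H>100)&(H<130)&(S>130)&(V>50)
    for c,a in blobs(blue&inb):
        print("blue px",c.round(1),a,"at z.064:",plane(s,c,.064)[0][:2].round(4))
    for c,a in blobs((H>5)&(H<17)&(S>150)&inb&(V>110),5):
        print("orange",c.round(1),a,"z.071",plane(s,c,.071)[0][:2].round(4),"z.064",plane(s,c,.064)[0][:2].round(4))
    # flat tops via depth, coloured
    top=lambda m,z,name:print(name,m.sum(),rect(plane(s,np.argwhere(m)[:,::-1].astype(float),z)[:,:2]),"medz",np.median(Z[m]).round(4))
    lab=lambda m:(lambda r:r[1]==1+np.argmax(r[2][1:,4]))(cv2.connectedComponentsWithStats(m.astype(np.uint8)))
    white=(S<60)&(V>120)&inb&(abs(Z-.066)<.006)&(X<.56)&(Y>.1)&(Y<.35)
    top(lab(white),.066,"carrier")
    cov=blue&inb&(Z<.03)&(Y<-.1); top(lab(cov),.016,"cover")
    grip=(V<70)&inb&(abs(Z-.046)<.006)&(Y<-.1)&(X>.38); top(lab(grip),.046,"grip")
    rk=(H>8)&(H<20)&(S>80)&inb&(abs(Z-.034)<.006)&(abs(Y)<.15); top(lab(rk),.034,"rack")
E
python3 m.py
python3 -c "
from h import *
s=cam('top'); save(s,'crop.png',(150,130,450,240),2.6)"
```

```text
== top
blue px [352.9 108.7] 101 at z.064: [ 0.7711 -0.1659]
blue px [230.3 115.7] 266 at z.064: [0.7535 0.1689]
blue px [305.2 172.5] 10 at z.064: [ 0.5916 -0.0332]
blue px [402.5 203.2] 895 at z.064: [ 0.5075 -0.2845]
blue px [303.4 189.5] 11 at z.064: [ 0.5455 -0.0277]
orange [189.2 204.8] 13 z.071 [0.5047 0.2692] z.064 [0.5061 0.2709]
orange [301.4 205.9] 46 z.071 [ 0.5003 -0.0217] z.064 [ 0.5016 -0.022 ]
orange [214. 265.] 21 z.071 [0.3498 0.2   ] z.064 [0.3501 0.2013]
orange [136.5 315. ] 26 z.071 [0.2286 0.3875] z.064 [0.228  0.3902]
carrier 1084 (array([503.3, 269.8]), array([128.8,  65. ]), 91.6) medz 0.0648
cover 848 (array([ 518. , -300.2]), array([128.4,  60.8]), 105.8) medz 0.0156
grip 136 (array([ 516.7, -300.2]), array([57.3, 17. ]), 106.5) medz 0.0451
rack 943 (array([569.5, -31.2]), array([177.1,  48.8]), 172.5) medz 0.0333
== side
blue px [295.2 147.2] 561 at z.064: [ 0.508  -0.2396]
blue px [204.6 140.1] 90 at z.064: [ 0.7679 -0.2235]
blue px [249.7 199.5] 23 at z.064: [ 0.5921 -0.029 ]
blue px [266.6 203.5] 24 at z.064: [ 0.5462 -0.0231]
blue px [170.7 242.5] 329 at z.064: [0.7513 0.1383]
orange [283.4 205.7] 17 z.071 [ 0.5012 -0.0178] z.064 [ 0.5023 -0.0235]
orange [332.1 287.6] 31 z.071 [0.3492 0.1994] z.064 [0.3493 0.1952]
orange [258.3 304.4] 29 z.071 [0.5045 0.2708] z.064 [0.5057 0.267 ]
orange [380.  376.9] 43 z.071 [0.2283 0.3888] z.064 [0.2275 0.3859]
carrier 1328 (array([504.9, 270.2]), array([131. ,  64.9]), 91.6) medz 0.0668
cover 552 (array([ 517.3, -296.2]), array([140.1,  62.4]), 106.0) medz 0.0172
grip 99 (array([ 518.3, -297.9]), array([65.4, 18.3]), 106.0) medz 0.0467
rack 881 (array([570.6, -28.6]), array([177.9,  57.6]), 172.8) medz 0.0347
```

View pics/crop.png

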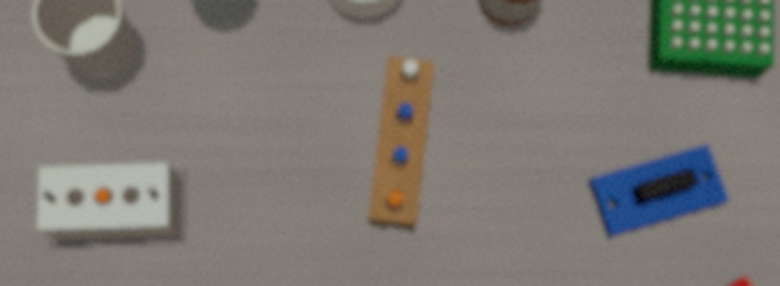

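The crop confirms the choices: the white carrier with two wells and an orange plunger, two blue caps in the middle of the rack with white above and orange below, and the blue cover with a black grip. First I turn and move over the rack.

```bash
cat > go.py <<'E'
# shift/turn still to make to reach x y z(m) yaw(deg), in tool axes after the turn
import sys; from h import *
x,y,z,yaw=map(float,sys.argv[1:5]); s=read_state(); d=np.array([x,y,z])-s["tcp_pos"]; o=s["orientation"][2]
c,n=np.cos(np.radians(yaw)),np.sin(np.radians(yaw))
print("turn units",round(-((yaw-o+180)%360-180)/5,2),"then shift",(np.array([d[0]*c+d[1]*n,d[0]*n-d[1]*c,-d[2]])/.03).round(3),"t",s["time"],"ori",s["orientation"].round(2))
E
python3 -m inch '[0,0,0,1,85, 0,0,0,1,85, 0,0,0,1,85, 0,0,0,1,85, 0,0,0,0.61,85, 0.52,-0.98,0,0,85, 0.52,-0.98,0,0,85, 0.52,-0.98,0,0,85, 0.52,-0.98,0,0,85, 0.52,-0.98,0,0,85, 0.52,-0.98,0,0,85, 0.52,-0.98,0,0,85, 0.52,-0.98,0,0,85, 0.52,-0.98,0,0,85, 0.52,-0.98,0,0,85, 0.52,-0.98,0,0,85, 0.52,-0.98,0,0,85, 0.52,-0.98,0,0,85, 0.52,-0.98,0,0,85, 0.52,-0.98,0,0,85]'
python3 -m inch '[0.52,-0.98,0,0,85, 0.52,-0.98,0,0,85, 0.52,-0.98,0,0,85, 0.52,-0.98,0,0,85, 0.52,-0.98,0,0,60, 0.4,-0.98,0,0,60, 0,0,0,0,60]'
python3 go.py .57 -.03 .22 -7.3
python3 -c "
from h import *
s=cam('wrist'); save(s,'w1.png',k=1.4); print(-s['R'].T@s['t'],s['R'][2],s['f'],s['cx'],s['cy'],read_state()['tcp_pos'])"
```

```text
time: 2.25
tcp_pos: [0.4584, -0.1927, 0.2424]
orientation: [180.0, -0.0, -7.3]
force: [0.5, -1.1, 0.4]
grip_width: 0.996
finger_force: 0.0
time: 2.95
tcp_pos: [0.5711, -0.0275, 0.2422]
orientation: [-179.9, -0.0, -7.2]
force: [-0.2, 0.0, 0.7]
grip_width: 0.705
finger_force: 0.0
turn units 0.03 then shift [-0.026  0.086  0.741] t 2.95 ori [-1.7994e+02 -5.0000e-02 -7.1600e+00]
[ 0.64248687 -0.03705232  0.37462474] [-0.27861017  0.03696346 -0.9596927 ] 325.19226210127806 284.95553484012834 207.71898888388364 [ 0.57000698 -0.02898738  0.24200565]
```

View pics/w1.png

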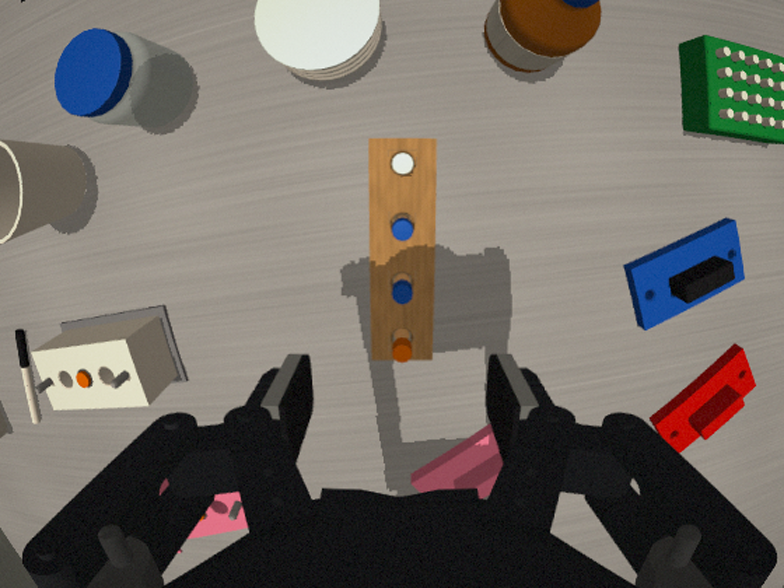

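The wrist view (1.4x) shows the vials at white (402,163), blue (402,229), blue (402,291) and orange (402,350). The carrier is at (85,378) and the cover at (690,272). Next I measure all three from this view.

```bash
cat > w.py <<'E'
from m import *
def wrist():
    s=cam("wrist"); hsv=cv2.cvtColor(s["frame"],cv2.COLOR_RGB2HSV).astype(int); s["hsv"]=hsv; H,S,V=hsv[...,0],hsv[...,1],hsv[...,2]; s["P"]=P=cloud(s)
    s["blue"]=(H>100)&(H<130)&(S>120)&(V>30); s["orange"]=(H>3)&(H<18)&(S>150)&(V>60); return s
def circ(s,m,z):
    "min circle of mask pixels projected on plane z"
    p=plane(s,np.argwhere(m)[:,::-1].astype(float),z)[:,:2]; c,r=cv2.minEnclosingCircle((p*1000).astype(np.float32)); return np.round(c,1),round(r,1),np.round(p.mean(0)*1000,1)
if __name__=="__main__":
    s=wrist(); P=s["P"]; Z=P[...,2]
    print("caps z",[ (c.round(1),a) for c,a in blobs(s["blue"]&(Z>.05),8)])
    n,l,st,c=cv2.connectedComponentsWithStats((s["blue"]&(abs(Z-.064)<.004)).astype(np.uint8))
    for i in range(1,n):
        if st[i,4]>30: print("cap",c[i].round(),st[i,4],circ(s,l==i,.064))
    n,l,st,c=cv2.connectedComponentsWithStats((s["orange"]&(abs(Z-.071)<.003)).astype(np.uint8))
    for i in range(1,n):
        if st[i,4]>20: print("plunger",c[i].round(),st[i,4],circ(s,l==i,.071))
E
python3 w.py
```

```text
caps z [(array([412.5,   1.2]), np.int32(59)), (array([64.6, 51. ]), np.int32(2703)), (array([285.3, 162.3]), np.int32(179)), (array([285.2, 207.3]), np.int32(186))]
cap [285. 163.] 163 (array([595.6, -32.5]), 7.0, array([595.7, -32.7]))
cap [285. 208.] 166 (array([550.7, -26.7]), 7.5, array([550.7, -26.7]))
plunger [373.  28.] 83 (array([ 721.9, -136.6]), 23.6, array([ 717.4, -131.3]))
plunger [ 58. 270.] 92 (array([507.9, 271. ]), 9.5, array([507.2, 270.9]))
```

```bash
python3 go.py .594 -.033 .11 -7.3; python3 -m inch '[0.8,0.04,0.8,0.03,60, 0,0,0.9,0,60, 0,0,0.9,0,60, 0,0,0.9,0,50, 0,0,0.9,0,50, 0,0,0,0,50]'; python3 w.py;python3 go.py .594 -.033 .11 -7.3;python3 -c "
from h import *
s=cam('wrist'); save(s,'w2.png',k=1.2)"
```

```text
turn units 0.02 then shift [ 8.290e-01 -3.000e-03  4.399e+00] t 3.05 ori [ 1.7998e+02  4.0000e-02 -7.2100e+00]
time: 3.65
tcp_pos: [0.59, -0.0356, 0.1071]
orientation: [180.0, 0.4, -7.5]
force: [-0.7, -0.1, -0.7]
grip_width: 0.582
finger_force: 0.0
caps z [(array([278.6, 229.4]), np.int32(602)), (array([279.4, 294.9]), np.int32(564))]
cap [278. 232.] 503 (array([596.3, -32.7]), 7.9, array([596.4, -32.8]))
cap [279. 299.] 401 (array([551.3, -27.1]), 8.5, array([551.1, -27. ]))
plunger [437.  13.] 214 (array([ 713.5, -141. ]), 18.6, array([ 712. , -136.7]))
plunger [  1. 346.] 24 (array([505.3, 265. ]), 8.4, array([505.5, 263.9]))
turn units -0.04 then shift [ 0.075 -0.094 -0.029] t 3.7 ori [179.98   0.21  -7.51]
```

View pics/w2.png

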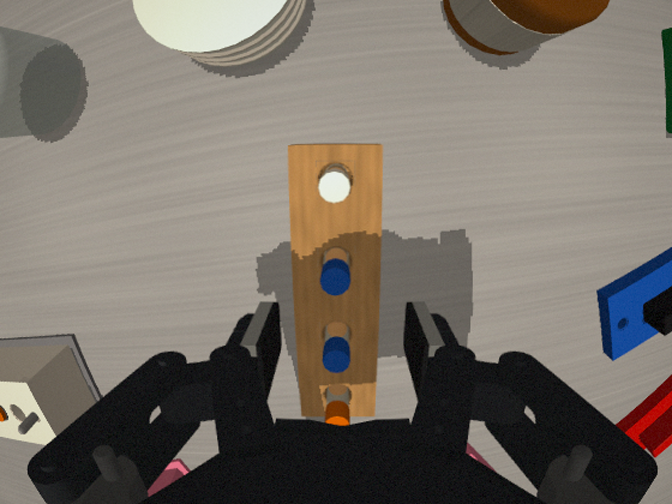

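```bash
python3 go.py .595 -.0328 .050 -7.3; python3 -m inch '[0.1,-0.09,0.5,-0.04,50, 0,0,0.5,0,50, 0,0,0.5,0,50, 0,0,0.4,0,50, 0,0,0,0,50]'; python3 go.py .595 -.0328 .050 -7.3
```

```text
turn units -0.04 then shift [ 0.065 -0.096  2.019] t 3.75 ori [ 1.7999e+02  5.0000e-02 -7.5000e+00]
time: 4.25
tcp_pos: [0.5949, -0.0322, 0.051]
orientation: [180.0, 0.2, -7.2]
force: [0.1, -0.4, -0.5]
grip_width: 0.59
finger_force: 0.0
turn units 0.01 then shift [0.006 0.02  0.032] t 4.25 ori [179.99   0.21  -7.25]
```

Close, then lift.

```bash
python3 -m inch '[0,0,0,0,30, 0,0,0,0,10, 0,0,0,0,10, 0,0,0,0,10, 0,0,0,0,10]' 25; python3 -m inch '[0,0,-0.5,0,10, 0,0,-1,0,10, 0,0,-1,0,10, 0,0,-0.8,0,10]'; python3 go.py .504 .27 .15 91.6
```

```text
time: 4.75
tcp_pos: [0.5969, -0.0323, 0.0538]
orientation: [-180.0, -0.1, -7.3]
force: [-0.9, 0.2, 3.8]
grip_width: 0.161
finger_force: 25.5
time: 5.15
tcp_pos: [0.5968, -0.0323, 0.155]
orientation: [-180.0, -0.1, -7.3]
force: [0.3, -0.5, -0.9]
grip_width: 0.161
finger_force: 25.3
turn units -19.77 then shift [10.16  -2.811  0.167] t 5.15 ori [-1.80e+02 -8.00e-02 -7.25e+00]
```

```bash
python3 -m inch '[0,0,0,-1,10, 0,0,0,-1,10, 0,0,0,-1,10, 0,0,0,-1,10, 0,0,0,-1,10, 0,0,0,-1,10, 0,0,0,-1,10, 0,0,0,-1,10, 0,0,0,-1,10, 0,0,0,-1,10, 0,0,0,-1,10, 0,0,0,-1,10, 0,0,0,-1,10, 0,0,0,-1,10, 0,0,0,-1,10, 0,0,0,-1,10, 0,0,0,-1,10, 0,0,0,-1,10, 0,0,0,-1,10, 0,0,0,-0.77,10]'; python3 -m inch '[0.9,-0.28,0,0,10, 0.9,-0.28,0,0,10, 0.9,-0.28,0,0,10, 0.9,-0.28,0,0,10, 0.9,-0.28,0,0,10, 0.9,-0.28,0,0,10, 0.9,-0.28,0,0,10, 0.9,-0.28,0,0,10, 0,0,0,0,10, 0,0,0,0,10]'; python3 go.py .504 .27 .15 91.6;python3 w.py;python3 -c "
from h import *
s=cam('wrist'); save(s,'w3.png',k=1.2)"
```

```text
time: 7.15
tcp_pos: [0.5964, -0.0323, 0.1534]
orientation: [180.0, 0.0, 91.8]
force: [-0.8, -0.2, 0.1]
grip_width: 0.165
finger_force: 25.3
time: 8.15
tcp_pos: [0.5232, 0.1821, 0.1531]
orientation: [180.0, 0.0, 91.7]
force: [0.5, -0.8, -0.7]
grip_width: 0.161
finger_force: 25.3
turn units 0.02 then shift [ 2.947 -0.559  0.104] t 8.15 ori [179.96   0.    91.69]
caps z [(array([543.8, 257.8]), np.int32(2162)), (array([284.9, 283.5]), np.int32(1187))]
plunger [263.  86.] 444 (array([506.6, 272. ]), 7.9, array([506.7, 272. ]))
plunger [ 70. 187.] 260 (array([352.3, 202.4]), 9.0, array([352.4, 202.1]))
```

View pics/w3.png

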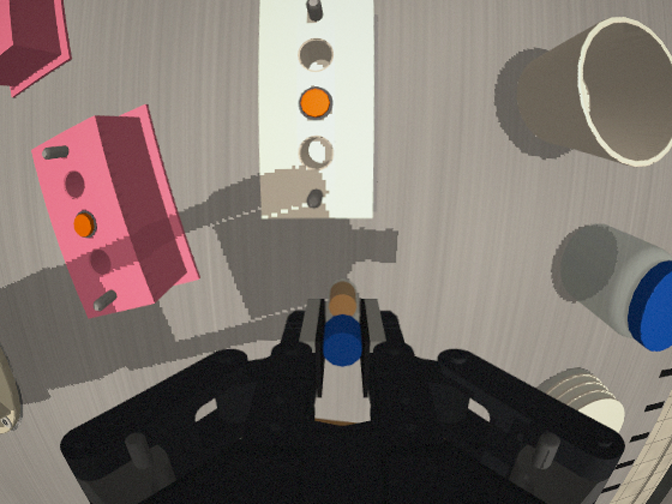

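The wrist view (1.2x) shows the held vial upright with its cap at (342,340). The carrier has its plunger at (316,102), wells at (316,55) and (316,152), and dowels at (314,8) and (315,198). I measure the held cap against the carrier in the wrist and top views.

```bash
cat > held.py <<'E'
from w import *
def carrier(s,top=False):
    H,S,V=np.moveaxis(s["hsv"],2,0); P=s["P"]; Z=P[...,2]
    o=s["orange"]&(np.hypot(P[...,0]-.505,P[...,1]-.27)<.02)
    if o.sum()>4: print("plunger",circ(s,o,.071))
    m=(S<70)&(abs(Z-.066)<.005)&(abs(P[...,0]-.505)<.045)&(abs(P[...,1]-.27)<.08)
    print("block",rect(plane(s,np.argwhere(m)[:,::-1].astype(float),.066)[:,:2]),m.sum())
    d=(Z<.06)&(abs(P[...,0]-.505)<.02)&(abs(P[...,1]-.27)<.05)&(Z>.0)
    n,l,st,c=cv2.connectedComponentsWithStats(d.astype(np.uint8))
    for i in range(1,n):
        if st[i,4]>15: print("well?",c[i].round(),st[i,4],circ(s,l==i,.066))
def cap(s,tcp):
    P=s["P"]; zt=tcp[2]+.0115
    m=s["blue"]&(np.hypot(P[...,0]-tcp[0],P[...,1]-tcp[1])<.025)&(abs(P[...,2]-zt)<.02)
    if m.sum()<5: print("no cap"); return
    z=np.percentile(P[...,2][m],90); t=m&(P[...,2]>z-.002); print("cap z",z.round(4),circ(s,t,z),t.sum())
def view(n):
    s=cam(n); s["hsv"]=hsv=cv2.cvtColor(s["frame"],cv2.COLOR_RGB2HSV).astype(int); H,S,V=np.moveaxis(hsv,2,0)
    s["blue"]=(H>100)&(H<130)&(S>120)&(V>30); s["orange"]=(H>3)&(H<18)&(S>150)&(V>60); s["P"]=cloud(s); return s
if __name__=="__main__":
    for n in("wrist","top","side"):
        t=read_state()["tcp_pos"]; print("==",n,"tcp",t.round(4)); s=view(n); cap(s,t); carrier(s)
E
python3 held.py
```

```text
== wrist tcp [0.5236 0.1812 0.1528]
cap z 0.1642 (array([523.7, 180.4]), 7.9, array([524.1, 180.1])) 768
plunger (array([506.7, 272. ]), 7.9, array([506.7, 272. ]))
block (array([506.6, 271.1]), array([128.1,  64.7]), 91.6) 15348
well? [263.  46.] 467 (array([506. , 299.3]), 8.7, array([506.1, 299.4]))
well? [263. 126.] 529 (array([507.7, 244.1]), 9.0, array([507.7, 244.4]))
== top tcp [0.5236 0.181  0.1527]
no cap
block (array([0., 0.]), array([0., 0.]), 0.0) 0
== side tcp [0.5236 0.1809 0.1525]
cap z 0.1662 (array([523.1, 181.6]), 6.4, array([521.5, 181.3])) 8
plunger (array([504.1, 270.8]), 7.2, array([504.1, 271. ]))
block (array([504.9, 271.5]), array([133.7,  64.8]), 91.6) 1365
well? [260. 295.] 34 (array([505.5, 243.8]), 8.2, array([505.5, 243.8]))
well? [256. 317.] 38 (array([504.7, 299.7]), 7.9, array([504.2, 299.7]))
```

```bash
python3 -m inch '[0.7,-0.18,0,0,10, 0.7,-0.18,0,0,10, 0.7,-0.18,0,0,10, 0,0,0.8,0,10, 0,0,0,0,10, 0,0,0,0,10]'; python3 go.py .5066 .2438 .12 91.6; python3 held.py | head -6; python3 -c "
from h import *
s=cam('wrist'); save(s,'w4.png',(130,130,430,420),2)"
```

```text
time: 9.0
tcp_pos: [0.5051, 0.2435, 0.1281]
orientation: [-179.9, 0.0, 91.6]
force: [-1.1, 0.2, 0.5]
grip_width: 0.161
finger_force: 25.3
turn units -0.01 then shift [0.008 0.05  0.27 ] t 9.0 ori [-1.7992e+02  4.0000e-02  9.1560e+01]
== wrist tcp [0.5051 0.2435 0.1281]
cap z 0.1395 (array([505.2, 242.9]), 8.0, array([505.6, 242.5])) 778
plunger (array([506.7, 272.2]), 8.0, array([506.5, 272.3]))
block (array([506.7, 273.3]), array([128. ,  64.6]), 91.7) 16124
well? [288. 139.] 646 (array([505.8, 300.4]), 8.7, array([505.9, 300.4]))
well? [288. 225.] 423 (array([507.1, 245.7]), 8.6, array([507.2, 246.5]))
```

View pics/w4.png

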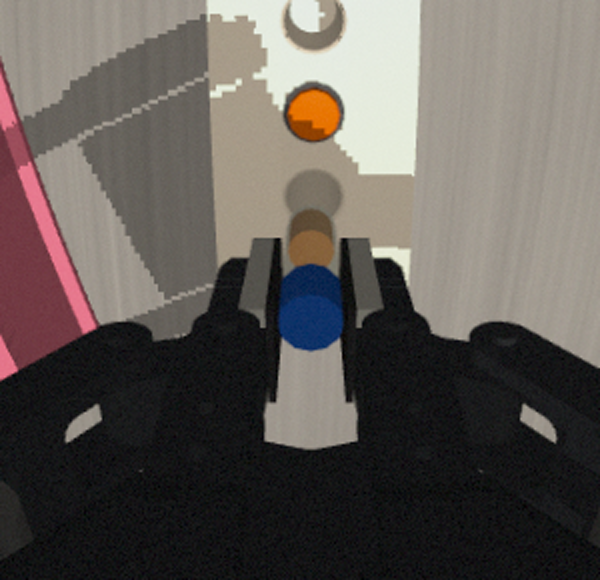

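The crop shows the held vial with its bottom at (312,250), just short of the near well at (314,193). The vial is about 1 mm left of line, so I correct and lower it.

```bash
python3 -m inch '[0.03,0.035,0.3,0,10, 0,0,0.3,0,10, 0,0,0.15,0,10, 0,0,0,0,10]'; python3 held.py|head -5; python3 -m inch '[0,0,0.1,0,10, 0,0,0.1,0,10, 0,0,0.1,0,10, 0,0,0,0,10]'
```

```text
time: 9.6
tcp_pos: [0.5058, 0.245, 0.1047]
orientation: [-179.9, 0.0, 91.6]
force: [0.2, 0.6, -0.0]
grip_width: 0.162
finger_force: 25.3
== wrist tcp [0.5058 0.245  0.1047]
cap z 0.116 (array([505.9, 244.3]), 8.0, array([506.4, 244. ])) 770
plunger (array([506.1, 261.7]), 18.8, array([506.6, 272.4]))
block (array([506.7, 271.9]), array([130.2,  64.7]), 91.6) 19138
well? [287. 145.] 821 (array([505.9, 300.3]), 8.7, array([505.9, 300.4]))
time: 10.15
tcp_pos: [0.506, 0.245, 0.0963]
orientation: [-180.0, 0.0, 91.6]
force: [-0.1, -0.3, -0.2]
grip_width: 0.164
finger_force: 25.3
```

```bash
python3 -m inch '[0,0,0.15,0,10, 0,0,0.15,0,10, 0,0,0.15,0,10, 0,0,0,0,10]'; python3 -m inch '[0,0,0,0,16, 0,0,0,0,22, 0,0,0,0,30, 0,0,0,0,34, 0,0,0,0,34]';  python3 -m inch '[0,0,-0.8,0,34, 0,0,-1,0,34, 0,0,-1,0,34,0,0,-0.2,0,34]'; python3 - <<'E'
from held import *
s=view("wrist"); save(s,"w5.png",(130,100,430,400),2)
P=s["P"]; m=s["blue"]&(np.hypot(P[...,0]-.506,P[...,1]-.244)<.02); print(m.sum(),np.median(P[...,2][m]),circ(s,m,.064))
E
python3 go.py .5503 -.0269 .15 172.7
```

```text
time: 10.55
tcp_pos: [0.506, 0.245, 0.0825]
orientation: [-179.9, 0.0, 91.6]
force: [-0.1, 0.0, 0.1]
grip_width: 0.157
finger_force: 25.3
time: 11.05
tcp_pos: [0.5064, 0.2452, 0.0834]
orientation: [180.0, -0.0, 91.6]
force: [0.3, 0.4, -0.7]
grip_width: 0.397
finger_force: 0.0
time: 11.45
tcp_pos: [0.5081, 0.246, 0.1767]
orientation: [179.7, -0.1, 91.6]
force: [-0.3, -1.0, 1.0]
grip_width: 0.403
finger_force: 0.0
290 0.06450950111754848 (array([507.2, 244. ]), 8.1, array([506.8, 244. ]))
turn units -16.22 then shift [-2.562 -8.837  0.866] t 11.5 ori [ 1.7976e+02 -1.1000e-01  9.1590e+01]
```

View pics/w5.png

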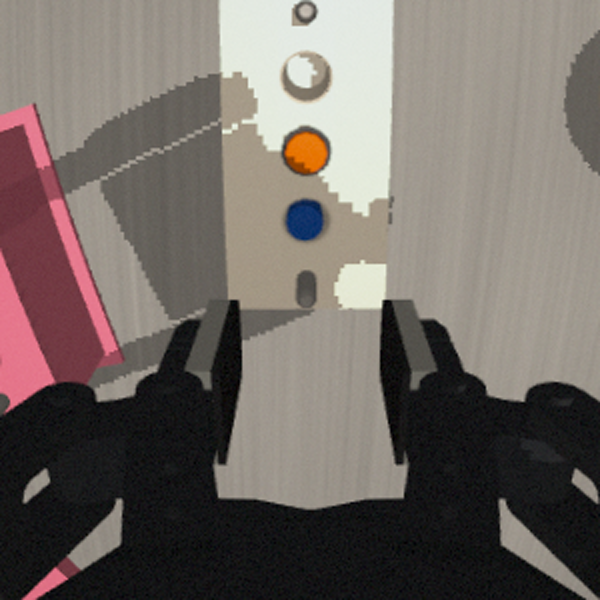

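The crop shows the blue vial seated in the near well at (305,220), its top at 64.5 mm, and the far well empty at (305,75). Now the second vial.

```bash
python3 -m inch '[0,0,0,-1,50, 0,0,0,-1,50, 0,0,0,-1,50, 0,0,0,-1,50, 0,0,0,-1,50, 0,0,0,-1,50, 0,0,0,-1,50, 0,0,0,-1,50, 0,0,0,-1,50, 0,0,0,-1,50, 0,0,0,-1,50, 0,0,0,-1,50, 0,0,0,-1,50, 0,0,0,-1,50, 0,0,0,-1,50, 0,0,0,-1,50, 0,0,0,-0.22,50]'; python3 -m inch '[-0.28,-0.95,0,0,50, -0.28,-0.98,0,0,50, -0.28,-0.98,0,0,50, -0.28,-0.98,0,0,50, -0.28,-0.98,0,0,50, -0.28,-0.98,0,0,50, -0.28,-0.98,0,0,50, -0.28,-0.98,0.4,0,50, -0.28,-0.98,0.5,0,50, 0,0,0.8,0,50, 0,0,0.5,0,50, 0,0,0,0,50]'; python3 go.py .5495 -.0269 .052 172.7; python3 w.py
```

```text
time: 13.2
tcp_pos: [0.5057, 0.2449, 0.172]
orientation: [-179.9, -0.1, 172.8]
force: [-0.8, 0.6, -0.9]
grip_width: 0.588
finger_force: 0.0
time: 14.4
tcp_pos: [0.5457, -0.0262, 0.1046]
orientation: [-180.0, -0.3, 172.6]
force: [-0.4, -0.7, -0.2]
grip_width: 0.585
finger_force: 0.0
turn units -0.03 then shift [-0.128 -0.006  1.754] t 14.4 ori [-179.98   -0.28  172.56]
caps z [(array([285.1, 244.3]), np.int32(609)), (array([542.3, 411.8]), np.int32(198))]
cap [285. 247.] 495 (array([548.8, -26.9]), 8.0, array([548.8, -26.9]))
```

```bash
python3 -m inch '[-0.13,0.01,0.5,-0.02,50, 0,0,0.5,0,50, 0,0,0.5,0,50, 0,0,0.25,0,50, 0,0,0,0,50, 0,0,0,0,30, 0,0,0,0,10, 0,0,0,0,10, 0,0,0,0,10, 0,0,0,0,10]' 25; python3 -m inch '[0,0,-0.5,0,10, 0,0,-1,0,10, 0,0,-1,0,10, 0,0,-0.8,0,10, 0,0,0,0,10]'; python3 held.py|head -2; python3 go.py .506 .30 .152 91.6
```

```text
time: 15.45
tcp_pos: [0.5523, -0.0262, 0.0555]
orientation: [180.0, 0.1, 172.8]
force: [-0.3, 0.6, 5.3]
grip_width: 0.164
finger_force: 26.3
time: 15.95
tcp_pos: [0.5537, -0.0263, 0.1579]
orientation: [180.0, 0.3, 172.8]
force: [0.6, 0.2, -0.6]
grip_width: 0.161
finger_force: 25.9
== wrist tcp [ 0.5537 -0.0263  0.1579]
cap z 0.1678 (array([549.6, -26.3]), 8.0, array([550.2, -26.2])) 786
turn units 16.24 then shift [10.911 -1.202  0.056] t 16.1 ori [-1.8000e+02 -3.0000e-02  1.7279e+02]
```

```bash
python3 -m inch '[0,0,0,1,10, 0,0,0,1,10, 0,0,0,1,10, 0,0,0,1,10, 0,0,0,1,10, 0,0,0,1,10, 0,0,0,1,10, 0,0,0,1,10, 0,0,0,1,10, 0,0,0,1,10, 0,0,0,1,10, 0,0,0,1,10, 0,0,0,1,10, 0,0,0,1,10, 0,0,0,1,10, 0,0,0,1,10, 0,0,0,0.24,10]'; python3 -m inch '[0.9,-0.1,0,0,10, 0.9,-0.1,0,0,10, 0.9,-0.1,0,0,10, 0.9,-0.1,0,0,10, 0.9,-0.1,0,0,10, 0.9,-0.1,0,0,10, 0.9,-0.1,0,0,10, 0.9,-0.1,0,0,10, 0.9,-0.1,0,0,10, 0.9,-0.1,0,0,10, 0.9,-0.1,0,0,10, 0.8,-0.1,0,0,10, 0,0,0.5,0,10, 0,0,0.4,0,10, 0,0,0,0,10, 0,0,0,0,10]'; python3 held.py|head -7; python3 go.py .5055 .2965 .128 91.6; python3 -c "
from h import *
s=cam('wrist'); save(s,'w6.png',(130,130,430,420),2)"
```

```text
time: 17.8
tcp_pos: [0.5507, -0.0262, 0.1525]
orientation: [-179.8, -0.0, 91.5]
force: [-0.4, -0.8, 0.2]
grip_width: 0.157
finger_force: 25.9
time: 19.4
tcp_pos: [0.5064, 0.2925, 0.1259]
orientation: [-179.9, 0.1, 91.6]
force: [0.8, 0.7, -1.0]
grip_width: 0.158
finger_force: 25.9
== wrist tcp [0.5064 0.2925 0.1259]
cap z 0.1357 (array([506.5, 296.4]), 8.0, array([506.8, 296. ])) 790
block (array([506.6, 272.4]), array([130.6,  64.7]), 91.6) 9662
well? [283. 215.] 455 (array([505.6, 301.4]), 8.5, array([505.5, 302.3]))
== top tcp [0.5068 0.2928 0.1265]
no cap
plunger (array([504.2, 269.5]), 5.9, array([504.4, 269.7]))
turn units -0.01 then shift [ 0.112 -0.053 -0.029] t 19.55 ori [ 1.7998e+02 -1.0000e-02  9.1550e+01]
```

View pics/w6.png

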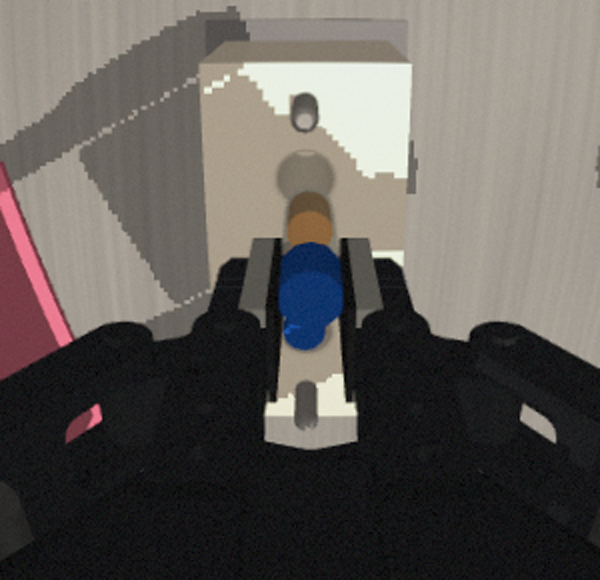

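The crop shows the held vial (310,290), the far well (305,175) and the seated vial (304,330). I need to shift about 1.3 mm left and 3.8 mm forward.

```bash
python3 -m inch '[0.127,-0.043,0,0,10, 0,0,0.2,0,10, 0,0,0.2,0,10, 0,0,0.1,0,10, 0,0,0,0,10]'; python3 held.py|head -2; python3 -m inch '[0,0,0.1,0,10, 0,0,0.1,0,10, 0,0,0.1,0,10, 0,0,0.1,0,10, 0,0,0,0,10]'
```

```text
time: 20.1
tcp_pos: [0.5049, 0.2972, 0.111]
orientation: [-179.9, 0.0, 91.6]
force: [1.1, -0.0, -0.3]
grip_width: 0.162
finger_force: 25.9
== wrist tcp [0.5049 0.2972 0.111 ]
cap z 0.1208 (array([505.3, 301.5]), 7.9, array([505.3, 300.9])) 781
time: 20.75
tcp_pos: [0.5051, 0.2973, 0.0992]
orientation: [-180.0, 0.0, 91.6]
force: [-0.1, 0.2, 0.5]
grip_width: 0.165
finger_force: 25.9
```

```bash
python3 -m inch '[-0.025,0,0.15,0,10, 0,0,0.15,0,10, 0,0,0.15,0,10, 0,0,0.08,0,10, 0,0,0,0,10]'; python3 -m inch '[0,0,0,0,16, 0,0,0,0,22, 0,0,0,0,30, 0,0,0,0,34, 0,0,0,0,34]';  python3 -m inch '[0,0,-0.8,0,34, 0,0,-1,0,34, 0,0,-1,0,34,0,0,-0.2,0,34,0,0,0,0,34]'; python3 - <<'E'
from held import *
s=view("wrist")
P=s["P"]
for y in(.244,.300):
  m=s["blue"]&(np.hypot(P[...,0]-.506,P[...,1]-y)<.02); print(m.sum(),np.median(P[...,2][m]),circ(s,m,.064))
carrier(s)
E
python3 go.py .518 -.299 .17 106
```

```text
time: 21.25
tcp_pos: [0.5051, 0.2966, 0.0834]
orientation: [-180.0, 0.0, 91.6]
force: [0.2, -0.3, -0.0]
grip_width: 0.163
finger_force: 25.9
time: 21.75
tcp_pos: [0.5055, 0.2967, 0.084]
orientation: [180.0, -0.0, 91.6]
force: [-0.5, 0.1, -0.7]
grip_width: 0.4
finger_force: 0.0
time: 22.25
tcp_pos: [0.506, 0.2971, 0.175]
orientation: [179.9, -0.1, 91.6]
force: [-0.1, -0.2, -0.4]
grip_width: 0.4
finger_force: 0.0
235 0.0643864725160645 (array([507.6, 243.7]), 8.0, array([506.9, 244. ]))
285 0.06456622664283221 (array([506.2, 300.4]), 7.9, array([506.3, 300.3]))
plunger (array([506.6, 272.9]), 8.4, array([506.6, 273. ]))
block (array([506.6, 271.9]), array([130.9,  63.9]), 91.6) 10455
well? [281. 200.] 66 (array([505.5, 301.4]), 8.4, array([503.3, 303.9]))
well? [292. 267.] 21 (array([512.3, 246.3]), 5.2, array([513.6, 247. ]))
turn units -2.88 then shift [-19.201  -5.064   0.123] t 22.3 ori [ 1.7999e+02 -1.0000e-02  9.1600e+01]
```

Both vials are fully down, with their tops at 64.5 mm. Now to the cover.

```bash
python3 -m inch '[0,0,0,-0.96,45, 0,0,0,-0.96,45, 0,0,0,-0.96,45, -0.96,-0.253,0,0,45, -0.96,-0.253,0,0,45, -0.96,-0.253,0,0,45, -0.96,-0.253,0,0,45, -0.96,-0.253,0,0,45, -0.96,-0.253,0,0,45, -0.96,-0.253,0,0,45, -0.96,-0.253,0,0,45, -0.96,-0.253,0,0,45, -0.96,-0.253,0,0,45, -0.96,-0.253,0,0,45, -0.96,-0.253,0,0,45, -0.96,-0.253,0,0,45, -0.96,-0.253,0,0,45, -0.96,-0.253,0,0,45, -0.96,-0.253,0,0,45, -0.96,-0.253,0,0,45]'; python3 -m inch '[-0.96,-0.253,0,0,45, -0.96,-0.253,0,0,45, -0.96,-0.253,0.2,0,45, 0,0,0.8,0,45, 0,0,0,0,45, 0,0,0,0,45]'; cat > cov.py <<'E'
from held import *
def cover(s,zb):
    "cover whose underside is at zb: plate and bar rectangles"
    H,S,V=np.moveaxis(s["hsv"],2,0); P=s["P"]; Z=P[...,2]; t=read_state()["tcp_pos"]
    near=np.hypot(P[...,0]-t[0],P[...,1]-t[1])<.09
    m=s["blue"]&near&(abs(Z-zb-.016)<.004)
    n,l,st,c=cv2.connectedComponentsWithStats(m.astype(np.uint8)); m=l==1+np.argmax(st[1:,4])
    print("plate",rect(plane(s,np.argwhere(m)[:,::-1].astype(float),zb+.016)[:,:2]),m.sum(),Z[m].mean().round(4))
    g=(S<110)&(V<60)&near&(abs(Z-zb-.046)<.003)
    if g.sum()>20: print("bar",rect(plane(s,np.argwhere(g)[:,::-1].astype(float),zb+.046)[:,:2]),g.sum())
E
python3 - <<'E'
from cov import *
s=view("wrist"); save(s,"w7.png"); cover(s,0)
E
python3 go.py .518 -.299 .14 106
```

```text
time: 24.3
tcp_pos: [0.5152, -0.2103, 0.172]
orientation: [-179.9, -0.1, 106.0]
force: [0.0, -0.4, -0.3]
grip_width: 0.528
finger_force: 0.0
time: 24.9
tcp_pos: [0.5171, -0.298, 0.1424]
orientation: [-179.9, -0.2, 106.0]
force: [0.2, -0.4, -0.3]
grip_width: 0.523
finger_force: 0.0
plate (array([ 520.7, -300.5]), array([130.,  64.]), 106.2) 9157 0.0167
bar (array([ 520.5, -299.5]), array([59.3, 16.9]), 106.7) 1718
turn units 0.0 then shift [-0.029 -0.002  0.113] t 24.95 ori [-1.7993e+02 -8.0000e-02  1.0602e+02]
```

View pics/w7.png

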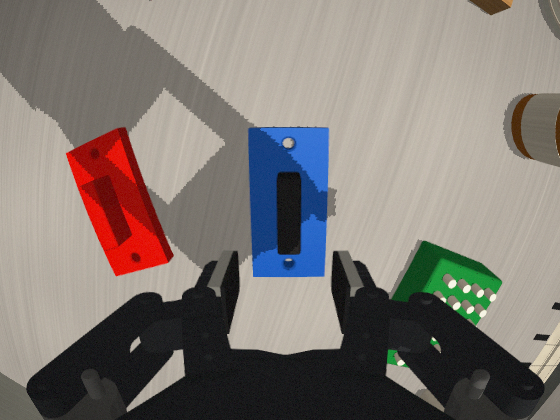

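The wrist view shows the blue cover at (288,202) with its bar at (289,213), between the open jaws. The red one is at (120,200), off to the side.

```bash
python3 -m inch '[-0.09,0.07,0.7,0,45, 0,0,0.7,0,45, 0,0,0.7,0,45, 0,0,0.7,0,45, 0,0,0.5,0,45, 0,0,0.2,0,45, 0,0,0,0,45]'; python3 -m inch '[0,0,0,0,30, 0,0,0,0,18, 0,0,0,0,10, 0,0,0,0,10, 0,0,0,0,10]' 80
```

```text
time: 25.65
tcp_pos: [0.5209, -0.3005, 0.0386]
orientation: [-180.0, -0.0, 106.0]
force: [-0.2, -1.1, -0.0]
grip_width: 0.524
finger_force: 0.0
time: 26.15
tcp_pos: [0.5216, -0.3012, 0.0402]
orientation: [179.9, 0.1, 106.0]
force: [-1.4, 0.7, 6.8]
grip_width: 0.189
finger_force: 79.0
```

```bash
python3 -m inch '[0,0,-0.4,0,10, 0,0,-0.8,0,10, 0,0,-0.8,0,10, 0,0,-0.8,0,10, 0,0,-0.8,0,10, 0,0,-0.4,0,10, 0,0,0,0.96,10, 0,0,0,0.96,10, 0,0,0,0.96,10, 0,0,0,0,10]'; python3 go.py .506 .2716 .15 91.6; python3 - <<'E'
from cov import *
s=view("wrist"); P=s["P"]
m=s["blue"]&(P[...,2]>.08); print(np.median(P[...,2][m])); cover(s,np.median(P[...,2][m])-.016)
E
```

```text
time: 27.15
tcp_pos: [0.5207, -0.3007, 0.1589]
orientation: [-180.0, -0.0, 91.5]
force: [0.1, -0.2, -2.3]
grip_width: 0.188
finger_force: 78.3
turn units -0.02 then shift [19.084  0.042  0.297] t 27.15 ori [-1.7999e+02 -1.0000e-02  9.1520e+01]
0.13546263299868613
plate (array([ 520.5, -277.5]), array([85.9, 63.8]), 91.5) 14224 0.1355
bar (array([ 520.1, -298.1]), array([59.8, 40.1]), 67.7) 4719
```

```bash
python3 -m inch '[0.5,0,0,0,10, 0.95,0,0,0,10, 1,0,0,0,10, 1,0,0,0,10, 1,0,0,0,10, 1,0,0,0,10, 1,0,0,0,10, 1,0,0,0,10, 1,0,0,0,10, 1,0,0,0,10, 1,0,0,0,10, 1,0,0,0,10, 1,0,0,0,10, 1,0,0,0,10, 1,0,0,0,10, 1,0,0,0,10, 1,0,0,0,10, 1,0,0,0,10, 1,0,0,0,10, 0.6,0.04,0,0,10]';python3 -m inch '[0,0,0.3,0,10, 0,0,0,0,10, 0,0,0,0,10]'; python3 go.py .506 .2716 .135 91.6; python3 - <<'E'
from cov import *
s=view("wrist"); P=s["P"]; save(s,"w8.png",(80,40,480,340),2)
m=s["blue"]&(P[...,2]>.08)&(P[...,2]<.14); z=np.median(P[...,2][m]); print(z); cover(s,z-.016); carrier(s)
E
```

```text
time: 29.2
tcp_pos: [0.5054, 0.2728, 0.1589]
orientation: [-180.0, -0.0, 91.8]
force: [-0.3, -0.7, -2.1]
grip_width: 0.188
finger_force: 78.3
time: 29.5
tcp_pos: [0.5057, 0.2694, 0.1493]
orientation: [-179.9, 0.1, 91.6]
force: [-0.0, -0.2, -1.9]
grip_width: 0.186
finger_force: 78.3
turn units -0.0 then shift [0.075 0.013 0.477] t 29.5 ori [-1.7991e+02  6.0000e-02  9.1590e+01]
0.1257060339555046
plate (array([505.4, 292.5]), array([86. , 63.9]), 91.6) 14269 0.1258
bar (array([504.9, 272. ]), array([60.2, 40.1]), 68.6) 4716
block (array([505.2, 324.5]), array([63.4, 25.4]), 1.6) 599
```

View pics/w8.png

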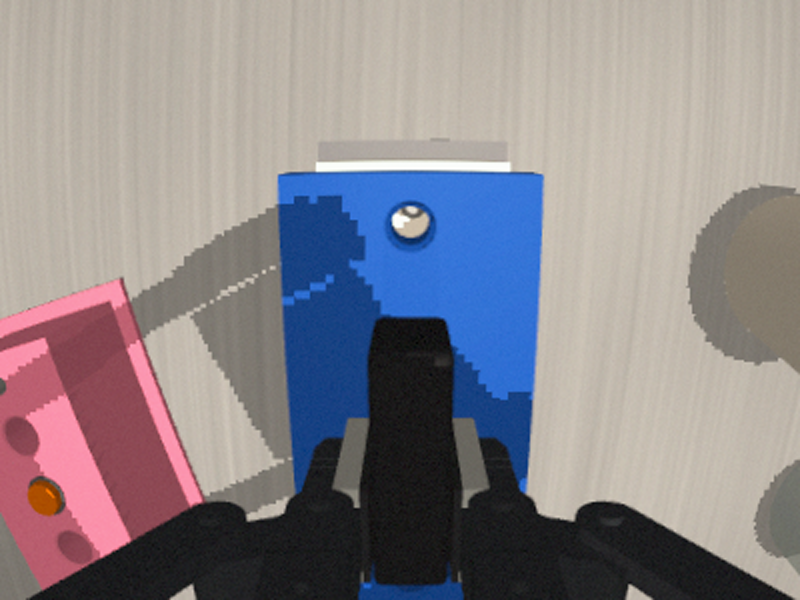

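The crop shows the cover level above the carrier. The far dowel tip is visible through the hole at (411,215), with the hole centred at (410,222). The carrier edge is centred at x 413 and the cover at 411, so I correct about 1 mm right and 1.7 mm forward, and lower.

```bash
python3 -m inch '[0.057,0.03,0.2,0,10, 0,0,0.2,0,10, 0,0,0.15,0,10, 0,0,0,0,10, 0,0,0,0,10]'; cat > look.py <<'E'
import sys; from cov import *
s=view("wrist"); P=s["P"]; save(s,sys.argv[1],(200,110,380,200),4)
m=s["blue"]&(P[...,2]>.07)&(P[...,2]<.14); z=np.median(P[...,2][m]); print(z,read_state()["tcp_pos"]); cover(s,z-.016); carrier(s)
E
python3 look.py w9.png
```

```text
time: 30.05
tcp_pos: [0.507, 0.2721, 0.1332]
orientation: [-180.0, 0.0, 91.6]
force: [0.5, 0.1, -1.9]
grip_width: 0.19
finger_force: 78.3
0.10971907951167698 [0.50714897 0.27219754 0.13338834]
plate (array([506.8, 295.3]), array([85.9, 63.8]), 91.6) 14259 0.1097
bar (array([508.8, 274.9]), array([60. , 39.9]), 114.4) 4698
block (array([506.4, 320.3]), array([10.3,  7.5]), 14.7) 58
```

View pics/w9.png

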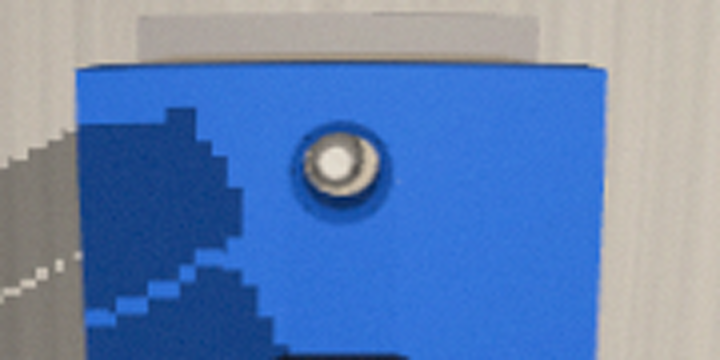

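The crop shows the dowel tip at (334,162) and the hole's lower opening at (341,165). The y direction is right, and the cover needs to go about 1 mm left.

```bash
python3 -m inch '[0,-0.031,0,0,10, 0,0,0.08,0,10, 0,0,0.08,0,10, 0,0,0,0,10]'; python3 -m inch '[0,0,0.07,0,10, 0,0,0.07,0,10, 0,0,0.07,0,10, 0,0,0,0,10]';  python3 look.py w10.png
```

```text
time: 30.5
tcp_pos: [0.5059, 0.2721, 0.1282]
orientation: [-180.0, 0.0, 91.6]
force: [0.4, 0.6, -1.7]
grip_width: 0.188
finger_force: 78.3
time: 30.9
tcp_pos: [0.5061, 0.272, 0.1219]
orientation: [-180.0, 0.0, 91.6]
force: [0.3, -1.6, -2.0]
grip_width: 0.186
finger_force: 78.3
0.09847615920855146 [0.50605622 0.2720158  0.12202381]
plate (array([505.8, 295.2]), array([85.8, 63.8]), 91.6) 14258 0.0984
bar (array([507.5, 274.8]), array([60. , 40.1]), 115.4) 4691
block (array([505.1, 323.1]), array([9.3, 5.3]), 1.8) 25
```

The cover is threaded about 5 mm with no resistance, so I keep going down to the plunger.

```bash
python3 -m inch '[0,0,0.1,0,10, 0,0,0.1,0,10, 0,0,0.1,0,10, 0,0,0.08,0,10, 0,0,0,0,10, 0,0,0,0,10, 0,0,0,0,10]'; python3 -m inch '[0,0,0.05,0,10, 0,0,0.05,0,10, 0,0,0.05,0,10, 0,0,0,0,10, 0,0,0,0,10]'
```

```text
time: 31.65
tcp_pos: [0.5061, 0.2721, 0.111]
orientation: [-180.0, 0.0, 91.6]
force: [0.7, -2.0, 0.8]
grip_width: 0.19
finger_force: 78.8
time: 32.15
tcp_pos: [0.5062, 0.2721, 0.1068]
orientation: [180.0, 0.0, 91.6]
force: [-2.1, -3.5, 5.9]
grip_width: 0.188
finger_force: 79.5
```

```bash
python3 -m inch '[0,0,0.03,0,10, 0,0,0.03,0,10, 0,0,0,0,10, 0,0,0,0,10]'; python3 look.py w11.png
```

```text
time: 32.55
tcp_pos: [0.5062, 0.272, 0.1061]
orientation: [180.0, 0.0, 91.6]
force: [-5.3, -7.3, 19.0]
grip_width: 0.189
finger_force: 81.1
0.08278979347262427 [0.50613919 0.27202854 0.10612364]
plate (array([505.9, 295.2]), array([85.8, 63.8]), 91.6) 14254 0.0827
bar (array([507.6, 274.6]), array([59.8, 40.3]), 116.2) 4698
block (array([499.7, 330.1]), array([53. , 15.7]), 1.6) 112
```

```bash
python3 -m inch '[0,0,0.02,0,10, 0,0,0,0,10, 0,0,0,0,10, 0,0,0,0,10, 0,0,0,0,10]'; python3 -c "
from bench import finish_job; print(finish_job())"
```

```text
time: 33.1
tcp_pos: [0.5062, 0.272, 0.1061]
orientation: [180.0, 0.0, 91.6]
force: [-7.8, -7.8, 25.9]
grip_width: 0.185
finger_force: 81.9
the job is handed in; nothing more can be done
None
```

I dropped both blue-capped vials fully into the wells, set the blue cover on the dowels and handed the job in at 33 s still pressing it shut. The tool stopped descending at about 26 N, so the halves look flush. The final check put the cover's underside about 0.7 mm above the carrier face, and the hand-in returned no verdict.

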